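# Close the blood-lab centrifuge bucket

## Robot

A 6-joint arm with a two-finger parallel gripper is mounted at the origin on the work surface. World frame = base frame: x ahead of the robot, y to its left, z up, the work surface at z = 0. Lengths are in m, angles in rad, forces in N, time in s.
With the tool pointing down it reaches from about 0.4 to 0.825 m from the base axis. Payload 7 kg.
Tool frame: the origin (TCP) lies at the centre of the arm's flange, where the gripper is bolted on; the fingertips stand 178 mm ahead of it and the grasp point (between the pads) lies 159 mm ahead of it; z points along the fingers, y is the direction in which the jaws open and shut (so a half turn about z gives the same grasp; the last joint's range is limited). The gripper opens to 88 mm and grips with 3 to 60 N. Pads are 19 mm wide; open, the fingers measure 130 mm over their backs; the gripper's body (78 mm by 193 mm) begins 47 mm behind the grasp point.
Start: joints at [1.576, 0.359, 0.012, 0, -1.224, -0.288], TCP at [0.188, 0.648, 0.405] pointing down, gripper open.
Joint ranges: [-3.07, 3.07], [-1.43, 2.12], [-1.02, 1.25], [-3.03, 1.67], [-3.05, -0], [-3.03, 3.03]. Speed limits (rad/s): [2.39, 2.39, 3.01, 3.14, 3.14, 3.14].

## Interface

Orientations are given as [roll, pitch, yaw] about the fixed x, y, z axes, in that order (R = Rz(yaw) Ry(pitch) Rx(roll)).
In Python, from station import * gives the robot as it stands.
- The arm moves only by the tool send_rows, never from a script. Its argument "motion" is a list of rows, each an object with "offset": the shift along the tool's x, y, z in cm, a list of three; "turn": the turn about the tool's z in degrees. In form: [{"offset": [x, y, z], "turn": turn}, ...]. A call has 1 to 8 rows; each row is the pose to reach, as a shift and turn from the pose commanded when the call began, along the tool's axes at that moment; what a row does not reach only later rows make up. A row lasts 1/10 s, in which the tool goes at most 50 mm and 8.59 degrees, less where a joint would pass 70% of its speed; a pose out of reach is approached as far as the arm can. A call with a gripper value outside its range is refused whole. "hand" is the opening, from -1 (shut) to 1 (fully open), set as the call begins (left out, the last holds). The fingers move at their own pace and stop on an object; "squeeze" is the grip in N (left out, the last holds). Time passes only in rows, so rows that repeat a pose let the fingers close. It gives the time, the measured TCP pose, the force and the opening at its end, in the units of the state.
- get_state(): the state, without advancing time (a new reading comes with each control period).
- grab_frame(name): name is "side" or "top"; returns a dict with "frame" (420x560x3 uint8, blue, green, red), "range_z" (420x560 float32, m along the optical axis (not along the pixel's ray), 0 where there is no reading), "vertical_fov" (degrees; the focal length in pixels is half the picture's height over the tangent of half this angle, whatever the lens; pixels are square), "cx", "cy" (the principal point, pixels), "cam_to_world" (4x4, takes a point from camera to world coordinates). Camera axes: x right, y up, looking along -z (the intrinsics and any distortion apply to the point x, -y, -z); pixel columns grow to the right and rows downward; lengths in m; the calibration is good to about 2 mm. A picture is of the moment at which its call begins.
- job_done(): hands the job in, once; it reports no verdict.
The state is a dict: "t": time; "q": joint angles; "qd": joint speeds; "joint_efforts": joint torques, N m; "eef_pos": TCP position; "ee_rot": TCP orientation; "force": force on the tool from outside, world axes, zero at the start; "moment": the same for the moment, N m; "width": finger opening in m.
Only numpy, scipy, OpenCV 4.12 (cv2) and the standard library are available. Lean on these libraries where they do the work, as an engineer would, in place of code of your own. Each camera call takes 0.05 s, during which the arm holds its last target. There are 200 camera calls.

## Task

The light-blue lid on one of the two black centrifuge buckets was put on askew: its yellow ear rides on top of the rim. Take the lid by its handle, turn it on the rim, without lifting it off the bucket, until the yellow ear drops into the white-marked notch; leave the lid fully down and let go. The green-lidded bucket is already closed: leave it alone.

Things in the scene. Friction and masses are not known exactly. Their poses are not given: they have to be found in the camera images.
- blue_lid_grip (a point): Centre of the handle bar of the loose light-blue lid (220 g, disc 94 mm across, 16 mm thick). The bar, on two posts, is 68 mm long (lid's x), 16 mm wide (y, grip across it), 22 mm high. Point on the lid's axis, 45 mm above the disc's underside, 11 mm below the bar's top. z up, x along the bar to the yellow ear. 140 mm above the bench at the start (lid level), 130 mm when seated.
- blue_lid_ear (a point): Outer end of the lid's yellow ear (14 mm wide, 8 mm thick), 65 mm from the lid's axis on its +x side, half-way up the ear. Two light-blue ears, 10 mm wide, stick out at 130 and 230 degrees from it. At first all three lie on the rim, the lid turned 30 to 70 degrees anticlockwise (from above) from its seated direction. When all are over their gaps the lid drops 10 mm by its own weight.
- blue_bucket: Black bucket under the light-blue lid, 130 mm across, fixed to the bench on a 150 mm square cream plate. Origin on its axis at bench height, z up, x towards the white-marked notch. Rim 107 mm high, inner radius 50 (3 mm play round the disc), outer 64; gaps 40 degrees wide at 0 (white edges), 130 and 230 degrees. The lid drops in when its x is within about 10 degrees of the bucket's x.
- green_lid_grip (a point): Centre of the handle bar of the lime-green lid, the same shape as the blue one, already seated in a second black bucket of the same kind (this point 130 mm above the bench). The two buckets stand left and right, either way round. Leave it alone.
Not all that is in view belongs to the job. Leave any turquoise look-alike of the blue_bucket alone.

How it is judged:
At the end, for the whole second after the job is handed in: The light-blue lid lies level (within about 4.5 degrees) and fully down in its bucket, its handle centre less than 134 mm above the bench and within 10 mm of the bucket's axis, its yellow ear in the white-marked notch (within 17 degrees) (z of blue_lid_grip in the frame of blue_bucket below 0.134 m and horizontal distance between blue_lid_grip and blue_bucket below 0.01 m and angle between the x axis of blue_lid_grip and the x axis of blue_bucket, either way round below 0.3 rad and angle between blue_lid_grip's own z axis and vertical below 0.08 rad); the robot touches nothing.
It fails at once if the light-blue lid is lifted off its bucket (more than 25 mm above where it lay on the rim) (z of blue_lid_grip in the frame of blue_bucket above 0.165 m).
It fails at once if the green lid is moved by more than 12 mm (distance of green_lid_grip from where it was at the start of the episode above 0.012 m).
It also fails if it takes over 32 s, if anything falls off the work surface, if the arm or the gripper's body presses on something with over 40 N, if the wrist force passes 120 N, or if a joint passes its speed limit or range.

## Working session

There is one attempt and no reset: what is moved stays moved. The work goes in short steps, Python scripts to look and compute and a tool call to move; the robot and the scene stay as the last step left them, time stands still between calls to the robot, and variables do not carry over. Pictures are saved under pics/ and viewed, about 8 in all and at most 12, crops included, and the job is handed in when it is done.

Besides the shell and the picture viewer there is one more tool, called after "Emit:" as name([rows], argument=value, ...), one row to a line, values as JSON. send_rows: Moves the arm, as the interface text tells. Its arguments: {"type":"object","properties":{"motion":{"type":"array"},"hand":{"type":"number"},"squeeze":{"type":"number"}},"required":["motion"]}

```bash
mkdir -p pics; cat > h.py <<'E'
from station import *
import numpy as np, cv2, pickle
def shot(n,tag):
    f=grab_frame(n); pickle.dump(f,open(f'pics/{tag}.pkl','wb')); cv2.imwrite(f'pics/{tag}.png',f['frame']); return f
def pt(f,u,v,z=None):
    # pixel -> world, by depth, or by intersecting with plane height z
    h=f['frame'].shape[0]; fl=h/2/np.tan(np.radians(f['vertical_fov'])/2)
    d=np.array([(u-f['cx'])/fl,-(v-f['cy'])/fl,-1]); T=np.array(f['cam_to_world'])
    if z is None: s=f['range_z'][int(round(v)),int(round(u))]
    else: s=(z-T[2,3])/(T[:3,:3]@d)[2]
    return T[:3,:3]@(d*s)+T[:3,3]
E
python3 - <<'E'
from h import *
for n in('top','side'):
    f=shot(n,n+'0'); print(n,{k:v for k,v in f.items() if k not in('frame','range_z')})
print(get_state())
a=np.hstack([cv2.imread(f'pics/{n}0.png') for n in('top','side')])
E
```

```text
top {'vertical_fov': 42.65903071955957, 'cx': 286.15259045540074, 'cy': 220.10226614456386, 'cam_to_world': array([[-0.01959476,  0.98422573, -0.1758288 ,  0.23687151],
       [-0.99979401, -0.01835848,  0.00865522,  0.01778773],
       [ 0.00529074,  0.17596218,  0.98438271,  1.36677855],
       [ 0.        ,  0.        ,  0.        ,  1.        ]])}
side {'vertical_fov': 56.461556590909055, 'cx': 278.7966275871071, 'cy': 216.81620169319908, 'cam_to_world': array([[-0.98344061,  0.11295745, -0.14172217,  0.3282424 ],
       [-0.18113666, -0.63782674,  0.74857636,  0.70750191],
       [-0.00583691,  0.76185147,  0.64772545,  0.68297965],
       [ 0.        ,  0.        ,  0.        ,  1.        ]])}
{'t': 0.1, 'q': array([ 1.57612609e+00,  3.59306972e-01,  1.11817991e-02, -3.13097132e-04,
       -1.22410747e+00, -2.88095856e-01]), 'qd': array([-0.00038389, -0.00121343,  0.00230229,  0.00136067,  0.00019851,
        0.00099262]), 'joint_efforts': array([-9.27743313e-04, -5.84161985e+01,  2.93753761e+01,  7.01524928e+00,
        1.02227210e-02, -4.78085121e-05]), 'eef_pos': array([0.18828994, 0.64803347, 0.40383436]), 'ee_rot': array([ 3.14013189e+00, -1.25915887e-04, -2.82872599e-01]), 'force': array([ 1.93042295e-01, -8.04078401e-01, -7.47590724e-04]), 'moment': array([ 0.00951477, -0.00180771, -0.02420544]), 'width': 0.08783741929235567}
```

View pics/top0.png

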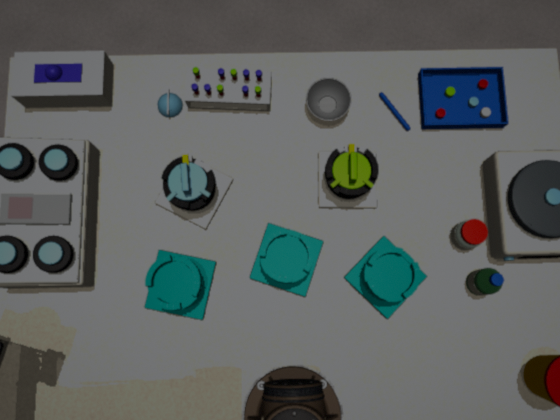

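View pics/side0.png

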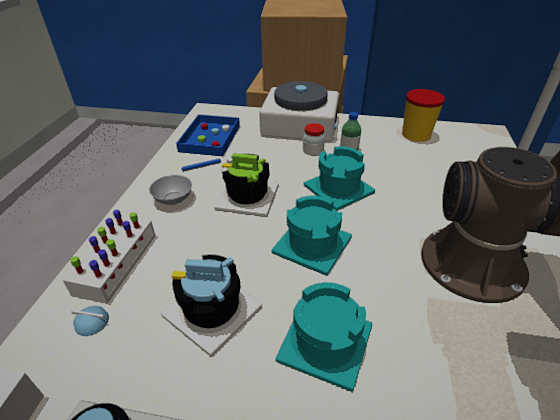

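The top view has the blue lid at about (189,180), with its yellow ear at (186,158). The green lid is at (352,172), the turquoise look-alikes are below, and the arm is out of the way at lower left. In the side view the blue lid is at about (207,275). Next I'll enlarge crops of both.

```bash
python3 - <<'E'
import cv2,numpy as np
a=cv2.imread('pics/top0.png')[140:240,145:245]; b=cv2.imread('pics/side0.png')[245:355,155:265]
a=cv2.resize(a,(400,400),interpolation=2)
b=cv2.resize(b,(400,400),interpolation=2)
im=np.clip(np.hstack([a,b]).astype(float)*1.6,0,255)
cv2.imwrite('pics/c0.png',im)
E
```

```text
[ WARN:0@0.093] global loadsave.cpp:1063 imwrite_ Unsupported depth image for selected encoder is fallbacked to CV_8U.
```

View pics/c0.png

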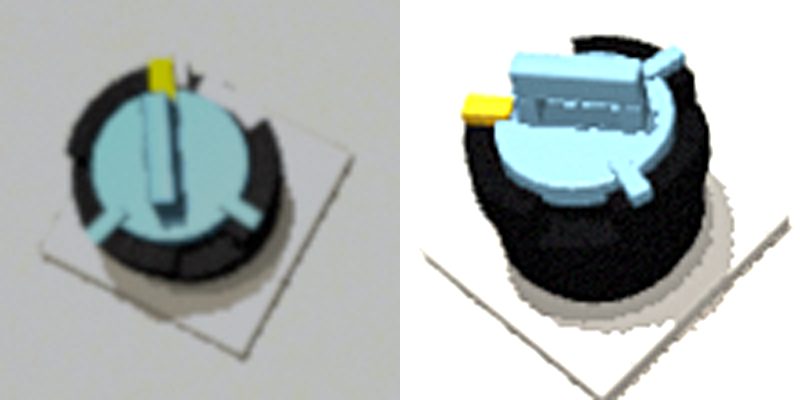

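The crop shows the bar running nearly straight up (world +x) and the yellow ear at crop (161,75). The white-marked gap is to its right, around crop (222,97), roughly 35° clockwise. I'll measure it using depth.

```bash
cat >> h.py <<'E'
def cloud(f):
    h,w=f['range_z'].shape; v,u=np.mgrid[:h,:w]; fl=h/2/np.tan(np.radians(f['vertical_fov'])/2)
    s=f['range_z'].astype(float); P=np.stack([(u-f['cx'])/fl*s,-(v-f['cy'])/fl*s,-s],-1); T=np.array(f['cam_to_world'])
    P=P@T[:3,:3].T+T[:3,3]; P[s==0]=np.nan; return P
def lid(f,c,zmin):
    P=cloud(f); hsv=cv2.cvtColor(f['frame'],cv2.COLOR_BGR2HSV); near=np.hypot(P[...,0]-c[0],P[...,1]-c[1])<.09
    b=near&(P[...,2]>zmin)&(P[...,2]<zmin+.03)&(hsv[...,0]>80)&(hsv[...,0]<115)&(hsv[...,1]>50)
    (cx,cy),(w,h),a=cv2.minAreaRect((P[b][:,:2]*1000).astype(np.float32))
    q=P[b][:,:2]; ev=np.linalg.eigh(np.cov(q.T))[1][:,1]
    ye=near&(hsv[...,0]>20)&(hsv[...,0]<35)&(hsv[...,1]>120)
    return P,hsv,near,dict(n=b.sum(),mean=P[b].mean(0).round(4),rect=(cx,cy,w,h),ang=np.degrees(np.arctan2(ev[1],ev[0])),ear=np.nanmean(P[ye],0).round(4),ne=ye.sum())
E
python3 - <<'E'
from h import *
from scipy.optimize import least_squares
for n,(u,v) in dict(top=(189,180),side=(207,275)).items():
    f=pickle.load(open(f'pics/{n}0.pkl','rb')); c=pt(f,u,v)
    P,hsv,near,r=lid(f,c,.146); print(n,c,r)
    k=near&(hsv[...,2]<70)&(P[...,2]>.1)&(P[...,2]<.113)
    q=P[k]; s=least_squares(lambda p:np.clip(np.abs(np.hypot(q[:,0]-p[0],q[:,1]-p[1])-.057)-.007,0,None),c[:2],loss='soft_l1',f_scale=.002).x
    a=np.degrees(np.arctan2(q[:,1]-s[1],q[:,0]-s[0])); h=np.histogram(a,np.arange(-180,181,6))
    print('rim',s,len(q),[(int(x),int(y)) for x,y in zip(h[1],h[0])])
    # cream plate: points at plate height
for n in ['top']:
    f=pickle.load(open('pics/top0.pkl','rb'))
    for z in (0,.01):
        C=[pt(f,145+x/4,140+y/4,z)[:2] for x,y in((350,155),(245,357),(42,255))]
        print(z,C,np.degrees([np.arctan2(*(C[0]-C[1])[::-1]),np.arctan2(*(C[1]-C[2])[::-1])]),np.linalg.norm(C[0]-C[1]),(C[0]+C[2])/2)
E
```

```text
top [0.55749136 0.23417225 0.13353999] {'n': np.int64(183), 'mean': array([0.5596, 0.2419, 0.1501]), 'rect': (559.6150512695312, 242.09800720214844, 65.69805908203125, 16.000757217407227), 'ang': np.float64(-175.74053538008738), 'ear': array([0.6107, 0.2457, 0.1116]), 'ne': np.int64(55)}
rim [0.56298945 0.24282919] 502 [(-180, 12), (-174, 3), (-168, 2), (-162, 3), (-156, 2), (-150, 3), (-144, 7), (-138, 20), (-132, 6), (-126, 2), (-120, 15), (-114, 17), (-108, 17), (-102, 18), (-96, 16), (-90, 17), (-84, 15), (-78, 14), (-72, 13), (-66, 4), (-60, 0), (-54, 0), (-48, 0), (-42, 0), (-36, 0), (-30, 0), (-24, 0), (-18, 0), (-12, 4), (-6, 0), (0, 0), (6, 0), (12, 7), (18, 14), (24, 13), (30, 14), (36, 14), (42, 15), (48, 15), (54, 15), (60, 12), (66, 16), (72, 16), (78, 15), (84, 5), (90, 0), (96, 0), (102, 0), (108, 0), (114, 0), (120, 7), (126, 0), (132, 0), (138, 13), (144, 15), (150, 19), (156, 13), (162, 20), (168, 16), (174, 18)]
side [0.55904559 0.23865782 0.10869727] {'n': np.int64(241), 'mean': array([0.5594, 0.2452, 0.1492]), 'rect': (559.9265747070312, 243.99827575683594, 65.37
[... 444 characters left out ...]
0, 0), (-24, 0), (-18, 0), (-12, 1), (-6, 1), (0, 0), (6, 1), (12, 17), (18, 19), (24, 11), (30, 21), (36, 15), (42, 25), (48, 20), (54, 23), (60, 21), (66, 25), (72, 26), (78, 26), (84, 0), (90, 0), (96, 0), (102, 0), (108, 0), (114, 1), (120, 27), (126, 22), (132, 5), (138, 8), (144, 24), (150, 25), (156, 26), (162, 24), (168, 20), (174, 21)]
0 [array([0.59350423, 0.14396482]), array([0.46094072, 0.21170373]), array([0.53037589, 0.34358066])] [ -27.06667482 -117.76747566] 0.1488678727303347 [0.56194006 0.24377274]
0.01 [array([0.59089493, 0.14304165]), array([0.45930132, 0.21028495]), array([0.52822847, 0.341197  ])] [ -27.06667482 -117.76747566] 0.14777868478025322 [0.5595617  0.24211933]
```

The measurements agree:
- **Positions:** the lid axis is at about (0.560, 0.243) and the bucket axis at (0.561, 0.243).
- **Angles:** the bar is at about +5° and the notch at about −27.5°, from both the plate edges and the rim gap. That needs about 32.5° of clockwise turn, which is within the stated 30–70°.

Now I'll move above the bar.

Emit:
send_rows([
  {"offset": [47,28.5,0],"turn": -21},
  {"offset": [47,28.5,0],"turn": -21},
  {"offset": [47,28.5,0],"turn": -21},
  {"offset": [47,28.5,0],"turn": -21},
  {"offset": [47,28.5,0],"turn": -21},
  {"offset": [47,28.5,0],"turn": -21},
  {"offset": [47,28.5,0],"turn": -21},
  {"offset": [47,28.5,0],"turn": -21},
], hand=1)

```text
t: 0.9
eef_pos: [0.4598, 0.3518, 0.4046]
ee_rot: [3.142, 0.0, 0.084]
force: [0.9, 0.7, 0.6]
width: 0.0878
```

Emit:
send_rows([
  {"offset": [0,0,0],"turn": 0},
  {"offset": [0,0,0],"turn": 0},
  {"offset": [0,0,0],"turn": 0},
])

```text
t: 1.2
eef_pos: [0.4586, 0.3539, 0.4044]
ee_rot: [3.141, 0.0, 0.084]
force: [-0.1, -0.2, -0.1]
width: 0.0877
```

Emit:
send_rows([
  {"offset": [9.2,11.9,0],"turn": 0},
  {"offset": [9.2,11.9,0],"turn": 0},
  {"offset": [9.2,11.9,0],"turn": 0},
  {"offset": [9.2,11.9,0],"turn": 0},
  {"offset": [9.2,11.9,4],"turn": 0},
  {"offset": [9.2,11.9,4],"turn": 0},
  {"offset": [9.2,11.9,4],"turn": 0},
  {"offset": [9.2,11.9,4],"turn": 0},
])

```text
t: 2.0
eef_pos: [0.5605, 0.244, 0.3662]
ee_rot: [-3.141, -0.002, 0.086]
force: [-0.1, 0.1, 0.5]
width: 0.0874
```

```bash
python3 - <<'E'
from h import *
f=shot('side','side1'); s=get_state(); print(s['eef_pos'],s['ee_rot'],s['force'])
g=shot('top','top1')
a=cv2.resize(f['frame'][150:350,110:310],(400,400),interpolation=2);b=cv2.resize(g['frame'][120:270,110:260],(400,400),interpolation=2)
cv2.imwrite('pics/c1.png',cv2.convertScaleAbs(np.hstack([a,b]),alpha=1.5))
E
```

```text
[0.5605701  0.24381563 0.36640316] [-3.14073121e+00 -2.03575720e-03  8.54946483e-02] [-0.00579831 -0.18696485 -0.20443664]
```

View pics/c1.png

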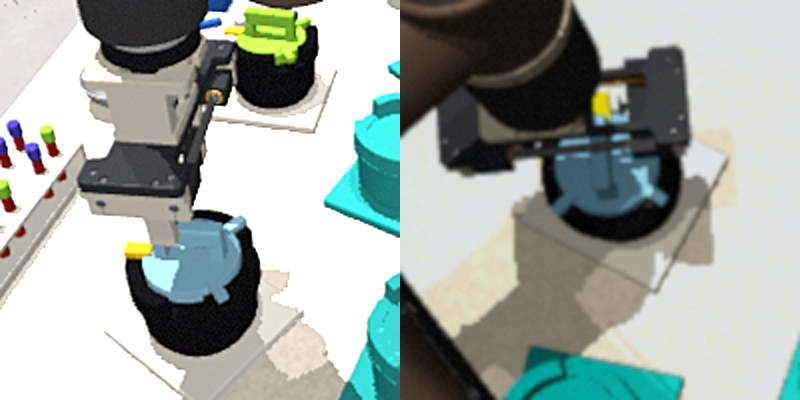

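The gripper straddles the bar (side crop around (190,240)), aligned and with clearance. Next I'll descend 6.7 cm and close gently.

Emit:
send_rows([
  {"offset": [0,0,3.5],"turn": 0},
  {"offset": [0,0,6],"turn": 0},
  {"offset": [0,0,6.7],"turn": 0},
  {"offset": [0,0,6.7],"turn": 0},
  {"offset": [0,0,6.7],"turn": 0},
])

```text
t: 2.6
eef_pos: [0.5611, 0.2432, 0.2993]
ee_rot: [-3.141, -0.002, 0.084]
force: [-0.4, 0.1, 0.4]
width: 0.0876
```

Emit:
send_rows([
  {"offset": [0,0,0],"turn": 0},
  {"offset": [0,0,0],"turn": 0},
  {"offset": [0,0,0],"turn": 0},
  {"offset": [0,0,0],"turn": 0},
  {"offset": [0,0,0],"turn": 0},
  {"offset": [0,0,0],"turn": 0},
  {"offset": [0,0,0],"turn": 0},
  {"offset": [0,0,0],"turn": 0},
], hand=-1, squeeze=12)

```text
t: 3.4
eef_pos: [0.5606, 0.2427, 0.2976]
ee_rot: [3.142, 0.0, 0.084]
force: [0.1, 0.2, -0.5]
width: 0.0293
```

Emit:
send_rows([
  {"offset": [0,0,0],"turn": 0},
  {"offset": [0,0,0],"turn": 0},
  {"offset": [0,0,0],"turn": 0},
  {"offset": [0,0,0],"turn": 0},
  {"offset": [0,0,0],"turn": 0},
])

```text
t: 3.9
eef_pos: [0.5606, 0.2426, 0.2976]
ee_rot: [3.141, 0.0, 0.084]
force: [1.3, -0.5, -0.5]
width: 0.016
```

The gripper is on the 16 mm bar. Now I'll turn it clockwise.

Emit:
send_rows([
  {"offset": [0,0,0],"turn": 4},
  {"offset": [0,0,0],"turn": 8},
  {"offset": [0,0,0],"turn": 12},
  {"offset": [0,0,0],"turn": 16},
  {"offset": [0,0,0],"turn": 20},
  {"offset": [0,0,0],"turn": 24},
  {"offset": [0,0,0],"turn": 28},
  {"offset": [0,0,0],"turn": 32},
])

```text
t: 4.7
eef_pos: [0.5603, 0.2426, 0.2971]
ee_rot: [3.141, 0.001, -0.478]
force: [0.4, -0.5, -1.3]
width: 0.0159
```

Emit:
send_rows([
  {"offset": [0,0,0],"turn": 0.5},
  {"offset": [0,0,0],"turn": 0.5},
  {"offset": [0,0,0],"turn": 0.5},
])

```text
t: 5.0
eef_pos: [0.5605, 0.2426, 0.2975]
ee_rot: [3.141, 0.0, -0.482]
force: [0.5, 1.2, -2.4]
width: 0.0155
```

```bash
python3 - <<'E'
from h import *
f=shot('side','side2'); s=get_state(); print(s['eef_pos'],s['ee_rot'],s['force'],s['moment'],s['width'])
g=shot('top','top2')
a=cv2.resize(f['frame'][200:350,140:290],(400,400),interpolation=2);b=cv2.resize(g['frame'][120:270,110:260],(400,400),interpolation=2)
cv2.imwrite('pics/c2.png',cv2.convertScaleAbs(np.hstack([a,b]),alpha=1.5))
E
```

```text
[0.56051411 0.24264516 0.29754469] [ 3.14141415e+00  1.07330704e-04 -4.82254675e-01] [-0.70541788 -0.300632   -3.02449324] [-0.00730541  0.03819218 -0.00090297] 0.015910804152484234
```

View pics/c2.png

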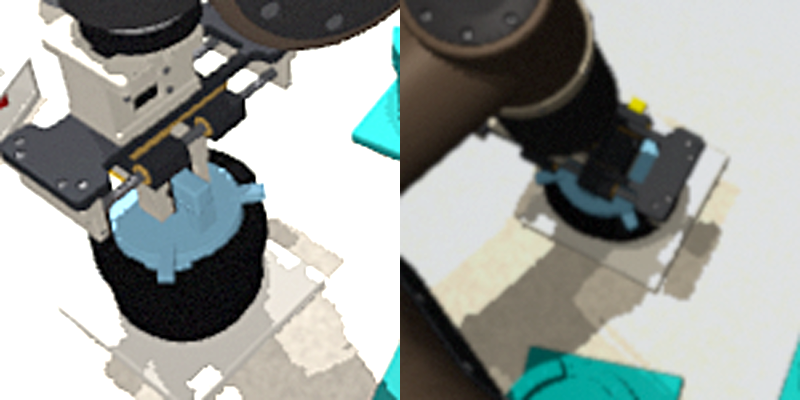

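The lid turned with the gripper, to yaw −27.6°. The ears look to be over the gaps, and the wrist now reads about −3 N, close to the lid's 2.2 N weight, so it is hanging. I'll lower it 8 mm and let go.

Emit:
send_rows([
  {"offset": [0,0,0.3],"turn": 0},
  {"offset": [0,0,0.6],"turn": 0},
  {"offset": [0,0,0.8],"turn": 0},
  {"offset": [0,0,0.8],"turn": 0},
  {"offset": [0,0,0.8],"turn": 0},
])

```text
t: 5.6
eef_pos: [0.5606, 0.2427, 0.2895]
ee_rot: [3.141, 0.0, -0.483]
force: [0.3, 0.9, -1.9]
width: 0.0159
```

The wrist still reads −1.9 N, so the lid went into the gaps freely. Now I'll release.

Emit:
send_rows([
  {"offset": [0,0,0],"turn": 0},
  {"offset": [0,0,0],"turn": 0},
  {"offset": [0,0,0],"turn": 0},
  {"offset": [0,0,0],"turn": 0},
  {"offset": [0,0,0],"turn": 0},
  {"offset": [0,0,0],"turn": 0},
], hand=1)

```text
t: 6.2
eef_pos: [0.5606, 0.2427, 0.2897]
ee_rot: [-3.141, -0.0, -0.483]
force: [0.0, -0.7, -0.1]
width: 0.0584
```

Emit:
send_rows([
  {"offset": [0,0,-3],"turn": 0},
  {"offset": [0,0,-7],"turn": 0},
  {"offset": [0,0,-11],"turn": 0},
  {"offset": [-4,0,-11],"turn": 0},
  {"offset": [-8,0,-11],"turn": 0},
  {"offset": [-12,0,-11],"turn": 0},
  {"offset": [-14,0,-11],"turn": 0},
  {"offset": [-14,0,-11],"turn": 0},
])

```text
t: 7.0
eef_pos: [0.4347, 0.3086, 0.4002]
ee_rot: [-3.141, 0.0, -0.481]
force: [-0.1, -0.3, -0.2]
width: 0.0877
```

```bash
python3 - <<'E'
from h import *
f=shot('side','side3'); s=get_state(); print(s['t'],s['eef_pos'],s['force'],s['width'])
g=shot('top','top3')
for i in(f,g): print(lid(i,(.56,.243),.130)[3])
a=cv2.resize(f['frame'][220:350,140:270],(400,400),interpolation=2);b=cv2.resize(g['frame'][120:270,110:260],(400,400),interpolation=2)
cv2.imwrite('pics/c3.png',cv2.convertScaleAbs(np.hstack([a,b]),alpha=1.5))
E
```

```text
7.05 [0.43570281 0.30828371 0.40016923] [-2.44006020e-04 -1.06501651e+00 -3.26472384e-01] 0.08774244238327421
{'n': np.int64(90), 'mean': array([0.5671, 0.2476, 0.1359]), 'rect': (563.60986328125, 249.111328125, 10.312307357788086, 63.981300354003906), 'ang': np.float64(149.88179384654225), 'ear': array([0.5995, 0.2302, 0.0983]), 'ne': np.int64(65)}
{'n': np.int64(210), 'mean': array([0.559 , 0.2418, 0.139 ]), 'rect': (560.4404907226562, 242.21925354003906, 17.135875701904297, 67.34261322021484), 'ang': np.float64(153.04243773066972), 'ear': array([0.607 , 0.218 , 0.1026]), 'ne': np.int64(63)}
```

View pics/c3.png

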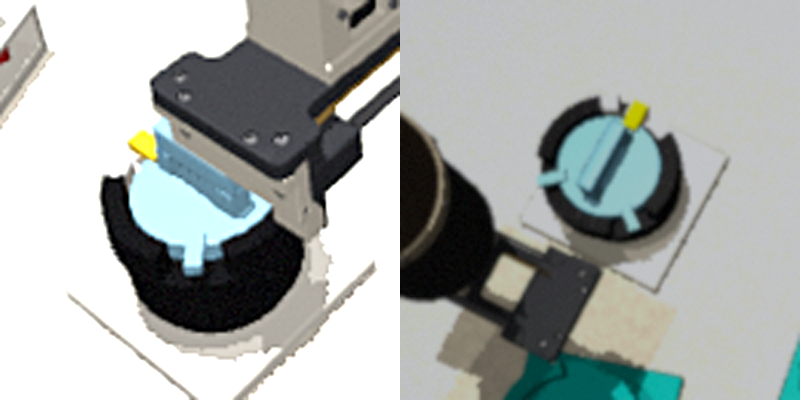

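The yellow ear sits in the white-edged notch (top crop (636,115)) and the other two ears are in their gaps. The bar's top went from 0.150 to 0.139–0.140 m, its angle is −27°, and the gripper is clear of everything. Handing the job in.

```bash
python3 -c "
from station import *
print(job_done())"
```

```text
the job is handed in; nothing more can be done
None
```

The light-blue lid is seated in its bucket with the yellow ear in the white-marked notch, and the job was handed in at about 7 s of the 32 s allowed. I gripped the handle bar at 12 N, turned it about 32.5° clockwise on the rim, lowered it 8 mm with the weight still on the gripper, let go and backed away.

**Last checks, from the overhead camera:**
- **Height:** the bar top dropped about 11 mm (0.150 to 0.139 m), and the yellow ear dropped about 9 mm. Both match the expected 10 mm drop, so the lid is down and about level. I did not measure the tilt separately.
- **Angle:** the bar lies at −27°, against about −27.5° for the notch.
- **Centring:** the bar centre is at (0.560, 0.242), within about 2 mm of the bucket axis.
- **Contact:** the gripper was open and clear, with wrist force about 1 N or less.

**Disagreement:** the side camera's last fit gave −30° and a centre about 6 mm off. The gripper hid part of the bar in that view, so I trusted the overhead camera. Both readings are within the limits.

I did not re-measure the green lid, but the arm never went near it.

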